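Let the thick glue stick roll out of its dispenser

TASK

A visitor across the desk needs the thick glue stick. With the fingertips press down the paddle of the dispenser that holds it, keep it down until the stick has rolled under the lifted gate and lies against the lip of the tray, then let the paddle come back up so that the gate shuts. Do not touch either glue stick, do not work the other dispenser, and leave everything else on the desk where it stands.

Things in the scene. Friction and masses are not known exactly. Their poses are not given: they have to be found in the camera images.
- stick_thick: the thick glue stick: white cylinder with a grey cap, 32 mm in diameter, 110 mm long; origin at its centre, own y axis along its length (it rolls, so x and z turn). It lies across the ramp of its dispenser behind the shut gate, loose, and rolls down as soon as the gate is lifted enough.
- dispenser_thick: the dispenser that holds the thick glue stick; the two are alike: fixed plywood chute 135 mm wide, 225 long. Origin at desk level; x runs down the ramp to the tray, y across. Ramp 12 degrees, from x = -50 mm (56 high) to a lip, 58 mm tall, at x = 120; shut gate at x = 30; tray between gate and lip (a stick lying in it is centred at x = 100 to 112). Side walls 33 above the ramp; two posts, 120 tall, at x = -60 carry the pivot, 110 high.
- paddle_thick (a point): black press paddle of the dispenser that holds the thick glue stick, 36 (x) by 30 (y) by 6 mm; origin at the centre of its upper face, 120 mm above the desk at rest; z out of that face, x along the rocker to the pivot (100 mm along x, 10 mm below the origin) and the tray. It overhangs the uphill end, nothing beneath. Fully pressed, its centre sinks 42 mm and moves 13 mm towards the tray.
- rocker_thick (a joint): rocker of the dispenser that holds the thick glue stick (steel bar 20 mm wide over the ramp, paddle on one end, open gate frame, 90 mm wide, on the other), rad: 0 = gate shut, 0.42 = paddle fully down, gate fully up, some 50 mm over the ramp (the thick stick passes from about 0.25). A spring shuts it when released; the press takes 2 to 3.5 N.
- stick_slim: the slim glue stick: white cylinder with a grey cap, 18 mm in diameter, 88 mm long; origin at its centre, own y axis along its length (it rolls, so x and z turn). It lies across the ramp of its dispenser behind the shut gate, loose, and rolls down as soon as the gate is lifted enough.
- dispenser_slim: the dispenser that holds the slim glue stick; the two are alike: fixed plywood chute 135 mm wide, 225 long. Origin at desk level; x runs down the ramp to the tray, y across. Ramp 12 degrees, from x = -50 mm (56 high) to a lip, 58 mm tall, at x = 120; shut gate at x = 30; tray between gate and lip (a stick lying in it is centred at x = 100 to 112). Side walls 33 above the ramp; two posts, 120 tall, at x = -60 carry the pivot, 110 high.
- paddle_slim (a point): black press paddle of the dispenser that holds the slim glue stick, 36 (x) by 30 (y) by 6 mm; origin at the centre of its upper face, 120 mm above the desk at rest; z out of that face, x along the rocker to the pivot (100 mm along x, 10 mm below the origin) and the tray. It overhangs the uphill end, nothing beneath. Fully pressed, its centre sinks 42 mm and moves 13 mm towards the tray.
- rocker_slim (a joint): rocker of the dispenser that holds the slim glue stick (steel bar 20 mm wide over the ramp, paddle on one end, open gate frame, 90 mm wide, on the other), rad: 0 = gate shut, 0.42 = paddle fully down, gate fully up, some 50 mm over the ramp (the thick stick passes from about 0.25). A spring shuts it when released; the press takes 2 to 3.5 N.
- stamp: wooden-handled rubber stamp, turned, 38 mm in diameter, 68 mm tall; bystander, origin at the centre of its underside.
- mug: white mug, 80 mm in diameter, 92 mm tall, handle at +y; bystander, origin at the centre of its underside.
- stapler: desk stapler, 135 x 34 mm, 50 mm tall, length along x; bystander, origin at the centre of its underside.
- pen_cup: dark metal pen cup with pens, 80 mm in diameter, 155 mm tall with its pens; bystander, origin at the centre of its underside.
- punch: hole punch, 110 x 100 mm, 72 mm tall; bystander, origin at the centre of its underside.
- tape_roll: roll of brown tape lying flat, 68 mm in diameter, 24 mm tall; bystander, origin at the centre of its underside.
There are look-alikes about, which are no part of the job. Leave any brown or turquoise look-alike of the stick_slim alone.

How it is judged:
By the outcome, as a careful person would: the job done as asked, in the order asked, and still so for the second after the job is handed in, with the robot touching nothing.
It also fails if it takes over 30 s, if anything falls off the work surface, if the arm or the gripper's body presses on something with over 40 N, if the wrist force passes 120 N, or if a joint passes its speed limit or range.

ROBOT

A 7-joint arm with a two-finger parallel gripper is mounted at the origin on the work surface. World frame = base frame: x ahead of the robot, y to its left, z up, the work surface at z = 0. Lengths are in m, angles in rad, forces in N, time in s.
With the tool pointing down it reaches from about 0.425 to 0.95 m from the base axis. Payload 16.7 kg.
Tool frame: the origin (TCP) lies at the very end of the fingers, on their centre line; the grasp point (between the pads) lies 19 mm behind it; z points along the fingers, x is the direction in which the jaws open and shut, and the axes are right-handed (so a half turn about z gives the same grasp; the last joint's range is limited). The gripper opens to 94 mm and grips with 3 to 60 N. Pads are 16 mm wide; open, the fingers measure 119 mm over their backs; the gripper's body (75 mm by 177 mm) begins 78 mm behind the grasp point.
Start: joints at [1.05, 0.426, 0.074, 1.606, -0.034, 1.111, -0.067], TCP at [0.245, -0.629, 0.205] pointing down, gripper open.
Joint ranges: [-2.85, 2.85], [-0.5, 2.14], [-1.23, 1.37], [0.21, 2.46], [-1.02, 4.16], [0.16, 2.05], [-2.73, 2.73]. Speed limits (rad/s): [1.89, 1.89, 2.39, 2.39, 3.01, 3.01, 3.01].

INTERFACE

Orientations are given as a unit quaternion [x, y, z, w].
In Python, from cell import r gives the robot as it stands.
- The arm moves only by the shell command python3 -m jog 'ROWS'. ROWS is text: rows parted by semicolons, each of 5 numbers parted by spaces: the shift along the tool's x, y, z in mm, then the turn about the tool's z in degrees, then the gripper command: -1 is fully open, 1 is shut, values between are in proportion. In form: tx ty tz yaw grip; .... A call has 1 to 12 rows; each row shifts and turns the commanded pose from where the row before left it, along the tool's axes as they then stand; what a row does not reach is not made up. A row lasts 1/12 s, in which the tool goes at most 41.7 mm and 7.16 degrees, less where a joint would pass 70% of its speed; a pose out of reach is approached as far as the arm can. A call with a gripper value outside its range is refused whole. The fingers move at their own pace and stop on an object; the grip force is fixed at half the most. Time passes only in rows, so rows that do not move let the fingers close. It gives the time, the measured TCP pose, the force and the opening at its end, in the units of the state.
- r.state(): the state, without advancing time (a new reading comes with each control period).
- r.read_camera(name): name is "side" or "top"; returns a dict with "img" (384x512x3 uint8, blue, green, red), "fx", "fy", "cx", "cy" (pixels), "T" (4x4, takes a point from camera to world coordinates). Camera axes: x right, y up, looking along -z (the intrinsics and any distortion apply to the point x, -y, -z); pixel columns grow to the right and rows downward; lengths in m; the calibration is good to about 2 mm. A picture is of the moment at which its call begins. There is no depth.
- r.hand_in(): hands the job in, once; it reports no verdict.
The state is a dict: "clock": time; "qpos": joint angles; "dq": joint speeds; "joint_efforts": joint torques, N m; "ee_pos": TCP position; "ee_rot": TCP orientation; "force": force on the tool from outside, world axes, zero at the start; "ft_torque": the same for the moment, N m; "finger_gap": opening from 0.0 (shut) to 1.0 (fully open).
Only numpy, scipy, OpenCV 4.12 (cv2) and the standard library are available. Lean on these libraries where they do the work, as an engineer would, in place of code of your own. Each camera call takes 0.05 s, during which the arm holds its last target. There are 200 camera calls.

## Working session

There is one attempt and no reset: what is moved stays moved. The work goes in short steps, Python scripts to look and compute and a shell command to move; the robot and the scene stay as the last step left them, time stands still between calls to the robot, and variables do not carry over. Pictures are saved under pics/ and viewed, about 8 in all and at most 12, crops included, and the job is handed in when it is done.

```bash
mkdir -p pics; ls
python3 - <<'E'
from cell import r
import cv2,numpy as np
for n in("top","side"):
    c=r.read_camera(n); cv2.imwrite(f"pics/{n}0.png",c["img"])
    print(n,{k:v for k,v in c.items() if k not in("img",)})
s=r.state();print(s["clock"],s["ee_pos"],s["ee_rot"],s["finger_gap"])
E
```

```text
pics
top {'fx': 420.9082099804317, 'fy': 420.9082099804317, 'cx': 254.4673651761269, 'cy': 190.63685986507875, 'T': array([[-0.03769506,  0.97826568, -0.20390033,  0.36713111],
       [-0.99928575, -0.03635863,  0.01029787,  0.00644519],
       [ 0.00266052,  0.20414287,  0.97893749,  1.18277666],
       [ 0.        ,  0.        ,  0.        ,  1.        ]])}
side {'fx': 357.05663104842193, 'fy': 357.05663104842193, 'cx': 256.3614454545799, 'cy': 192.92549584928915, 'T': array([[ 7.52913805e-01,  3.42325212e-01, -5.62080289e-01,
         7.01062203e-02],
       [-6.58118421e-01,  3.90370080e-01, -6.43810023e-01,
        -6.03476470e-01],
       [-9.73075282e-04,  8.54648846e-01,  5.19205550e-01,
         5.91025402e-01],
       [ 0.00000000e+00,  0.00000000e+00,  0.00000000e+00,
         1.00000000e+00]])}
0.1 [ 0.24440732 -0.62876903  0.20483024] [ 8.25321349e-01 -5.64663009e-01 -5.14696923e-04 -3.04543321e-04] 1.0011643448061103
```

View pics/top0.png

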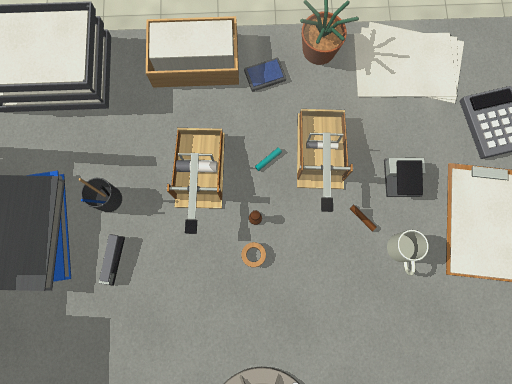

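View pics/side0.png

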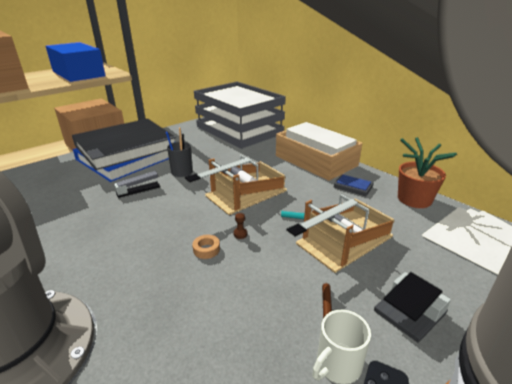

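The top view shows two dispensers, with paddles at about (191,226) and (327,204). I'll zoom in to tell the sticks apart and locate the paddles.

```bash
cat > h.py <<'E'
import numpy as np
def ray(c,u,v,z):
    T=c["T"]; d=T[:3,:3]@np.array([(u-c["cx"])/c["fx"],-(v-c["cy"])/c["fy"],-1]); o=T[:3,3]
    return o+d*(z-o[2])/d[2]
def proj(c,p):
    T=c["T"]; q=T[:3,:3].T@(np.array(p)-T[:3,3]); return np.array([c["cx"]+c["fx"]*q[0]/-q[2],c["cy"]+c["fy"]*q[1]/q[2]])
E
python3 - <<'E'
from cell import r
import cv2,numpy as np
from h import *
c=r.read_camera("top");s=r.read_camera("side")
im=c["img"]
for name,(u,v) in dict(L=(191,226),R=(327,204)).items():
    m=(im[v-12:v+13,u-12:u+13].max(2)<45).astype(np.uint8)
    n,l,st,ce=cv2.connectedComponentsWithStats(m)
    k=1+np.argmax(st[1:,4]); cu=ce[k]+[u-12,v-12]
    p=ray(c,*cu,.12); print(name,st[k],cu,p.round(4),"reach",np.hypot(*p[:2]),"side px",proj(s,p).round(1))
z=lambda i,a,b,w,h:cv2.resize(i[b:b+h,a:a+w],(400,400*h//w),interpolation=cv2.INTER_CUBIC)
o=np.vstack([np.hstack([z(im,155,120,90,65),z(im,280,100,90,65)]),np.hstack([z(s["img"],185,150,110,80),z(s["img"],285,190,110,80)])])
o=o[:600];cv2.imwrite("pics/z.png",o)
E
```

```text
L [  6   6  12  13 133] [190.65413534 226.42105263] [0.502  0.1603 0.12  ] reach 0.5269367675758189 side px [191.8 177.1]
R [16 18  1  1  1] [331. 210.] [ 0.5307 -0.1983  0.12  ] reach 0.5665496760511299 side px [294.  233.4]
```

View pics/z.png

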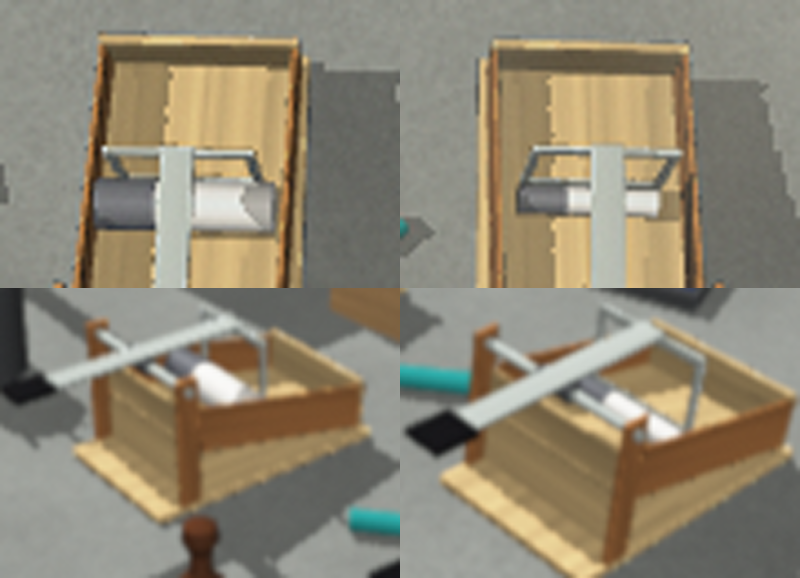

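The left dispenser holds the thick stick. Its paddle is at (0.502, 0.160, 0.120), and the side view agrees to within 1 px. First I'll turn the tool, shut the gripper and move halfway.

```bash
python3 -m jog '0 0 0 6.5 1;0 0 0 6.5 1;0 0 0 6.5 1;0 0 0 6.5 1' && python3 -m jog '-30 -19 0 0 1;-30 -19 0 0 1;-30 -19 0 0 1;-30 -19 0 0 1;-30 -19 0 0 1;-30 -19 0 0 1;-30 -19 0 0 1;-30 -19 0 0 1;-30 -19 0 0 1;-30 -19 0 0 1;-30 -19 0 0 1;-20 -19 0 0 1'
python3 - <<'E'
from cell import r
from scipy.spatial.transform import Rotation as R
import numpy as np
s=r.state();print(s["clock"],s["ee_pos"],s["finger_gap"],s["force"],s["qpos"].round(2) if hasattr(s["qpos"],"round") else s["qpos"]);M=R.from_quat(s["ee_rot"]).as_matrix();print(M.round(3));print(M.T@(np.array([.502,.16,.205])-s["ee_pos"])*1000)
E
```

```text
clock: 0.53
ee_pos: [0.2445, -0.629, 0.2053]
ee_rot: [-0.675, 0.738, 0.0, 0.0]
force: [0.5, -0.2, 0.6]
finger_gap: 0.751
clock: 1.53
ee_pos: [0.502, -0.2961, 0.2056]
ee_rot: [-0.678, 0.735, 0.0, 0.0]
force: [1.8, -0.1, 0.9]
finger_gap: 0.003
1.5333 [ 0.50196967 -0.29613279  0.20560277] 0.0029545358815036655 [ 1.78426286 -0.06354086  0.88976274] [ 0.43  0.28 -0.01  1.82  0.    1.05 -1.23]
[[-0.081 -0.997  0.   ]
 [-0.997  0.081  0.001]
 [-0.001 -0.    -1.   ]]
[-454.63226712   36.96124665    0.92658509]
```

```bash
python3 -m jog '-38 3 0 0 1;-38 3 0 0 1;-38 3 0 0 1;-38 3 0 0 1;-38 3 0 0 1;-38 3 0 0 1;-38 3 0 0 1;-38 3 0 0 1;-38 3 0 0 1;-38 3 0 0 1;-38 3 0 0 1;-36 3 0 0 1' && python3 -m jog '0 0 20 0 1;0 0 20 0 1;0 0 10 0 1;0 0 5 0 1;0 0 0 0 1;0 0 0 0 1'
python3 - <<'E'
from cell import r
from scipy.spatial.transform import Rotation as R
import numpy as np,cv2
s=r.state();M=R.from_quat(s["ee_rot"]).as_matrix();print(s["ee_pos"],M.T@(np.array([.502,.16,.12])-s["ee_pos"])*1000)
z=lambda i,a,b,w,h:cv2.resize(i[b:b+h,a:a+w],(400,400*h//w),interpolation=cv2.INTER_CUBIC)
a=r.read_camera("top")["img"];b=r.read_camera("side")["img"]
cv2.imwrite("pics/p1.png",np.hstack([z(a,145,115,100,140),z(b,160,100,120,168)]))
E
```

```text
clock: 2.53
ee_pos: [0.5022, 0.1583, 0.2057]
ee_rot: [-0.677, 0.736, -0.0, 0.0]
force: [0.0, -0.0, -0.2]
finger_gap: 0.005
clock: 3.03
ee_pos: [0.5029, 0.1559, 0.151]
ee_rot: [-0.677, 0.736, -0.0, 0.0]
force: [0.3, -1.0, -0.6]
finger_gap: 0.005
[0.50292335 0.15590929 0.15101875] [-3.99478473  1.27083059 31.01896523]
```

View pics/p1.png

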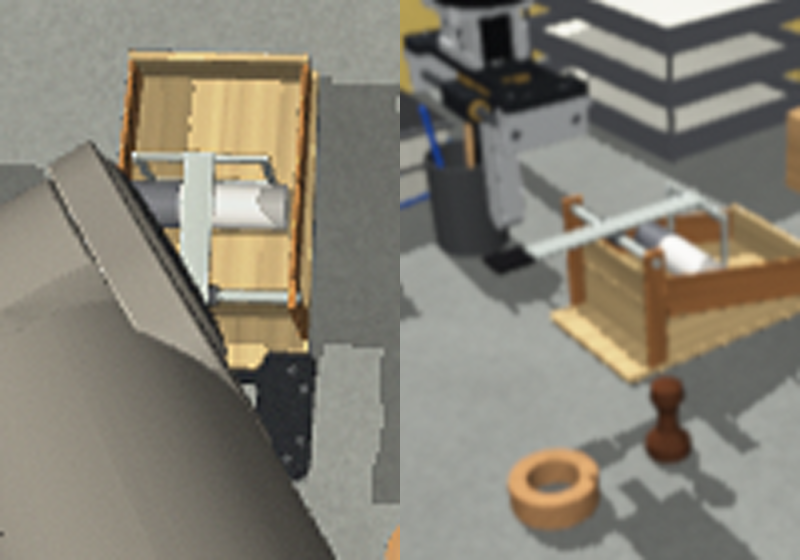

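The fingertips are just above the paddle: TCP z is 0.151, and the side view has them over the black pad at about (510,240) in the crop. I'll go down, press and hold.

```bash
python3 -m jog '-2 1 10 0 1;-2 0 10 0 1;0 0 6 0 1;0 -1 6 0 1;0 -1 6 0 1;0 -1 6 0 1;0 -1 6 0 1;0 -1 6 0 1;0 -1 5 0 1;0 -1 4 0 1;0 0 0 0 1;0 0 0 0 1'
python3 - <<'E'
from cell import r
import numpy as np,cv2
z=lambda i,a,b,w,h:cv2.resize(i[b:b+h,a:a+w],(400,400*h//w),interpolation=cv2.INTER_CUBIC)
a=r.read_camera("top")["img"];b=r.read_camera("side")["img"]
cv2.imwrite("pics/p2.png",np.hstack([z(a,145,115,100,140),z(b,160,100,120,168)]))
s=r.state();print(s["clock"],s["ee_pos"],s["force"])
E
```

```text
clock: 4.13
ee_pos: [0.5088, 0.1597, 0.0853]
ee_rot: [-0.677, 0.736, 0.0, -0.0]
force: [-4.3, 0.6, 2.2]
finger_gap: 0.008
4.2333 [0.50877851 0.15971322 0.08565916] [-4.05723668  0.84029196  2.68946207]
```

View pics/p2.png

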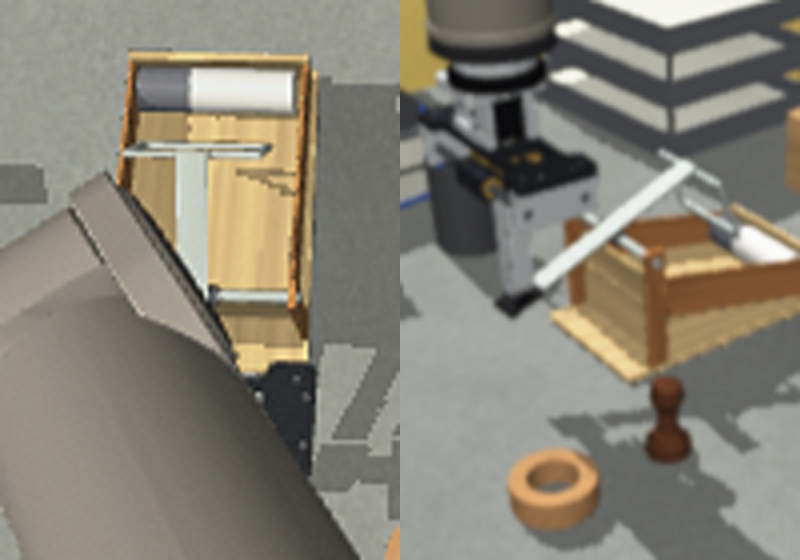

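The gate is lifted and the thick stick lies against the lip (top crop row about 90). I'll hold a moment longer, then release slowly and retreat upwards.

```bash
python3 -m jog '0 0 0 0 1;0 0 0 0 1;0 0 0 0 1;0 0 0 0 1;0 0 0 0 1;0 0 0 0 1' && python3 -m jog '0 2 -4 0 1;0 2 -5 0 1;0 1 -5 0 1;0 1 -5 0 1;0 1 -5 0 1;0 1 -5 0 1;0 0 -6 0 1;0 0 -6 0 1;0 0 -10 0 1;0 0 -20 0 1;0 0 -20 0 1;0 0 -20 0 1' && python3 -m jog '0 0 -15 0 1;38 -3 0 0 1;38 -3 0 0 1;38 -3 0 0 1;38 -3 0 0 1;38 -3 0 0 1;38 -3 0 0 1;0 0 0 0 1;0 0 0 0 1;0 0 0 0 1;0 0 0 0 1'
python3 - <<'E'
from cell import r
import numpy as np,cv2
z=lambda i,a,b,w,h:cv2.resize(i[b:b+h,a:a+w],(400,400*h//w),interpolation=cv2.INTER_CUBIC)
a=r.read_camera("top")["img"];b=r.read_camera("side")["img"]
cv2.imwrite("pics/p3.png",np.hstack([z(a,145,115,100,140),z(b,160,100,120,168)]))
cv2.imwrite("pics/p4.png",np.vstack([a[:,:],])); cv2.imwrite("pics/p4b.png",b)
s=r.state();print(s["clock"],s["ee_pos"],s["force"])
E
```

```text
clock: 4.73
ee_pos: [0.5089, 0.1597, 0.0855]
ee_rot: [-0.677, 0.736, 0.0, 0.0]
force: [-4.8, 1.4, 1.6]
finger_gap: 0.006
clock: 5.73
ee_pos: [0.5005, 0.1602, 0.1978]
ee_rot: [-0.677, 0.736, 0.0, -0.0]
force: [-0.7, -0.1, 0.5]
finger_gap: 0.005
clock: 6.65
ee_pos: [0.5, -0.0672, 0.2117]
ee_rot: [-0.678, 0.735, 0.0, 0.0]
force: [-0.5, 0.4, -0.5]
finger_gap: 0.003
6.75 [ 0.50003278 -0.06714545  0.21161885] [ 0.74657542 -0.50382568 -0.66255627]
```

View pics/p3.png

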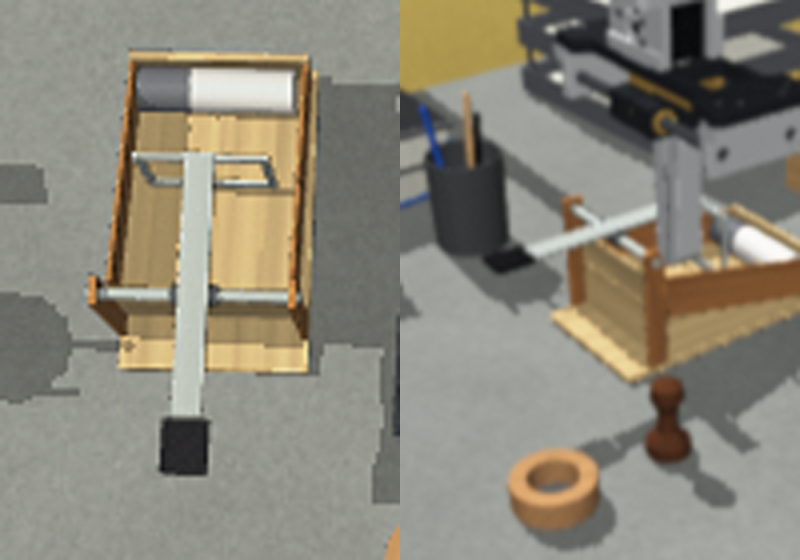

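View pics/p4.png

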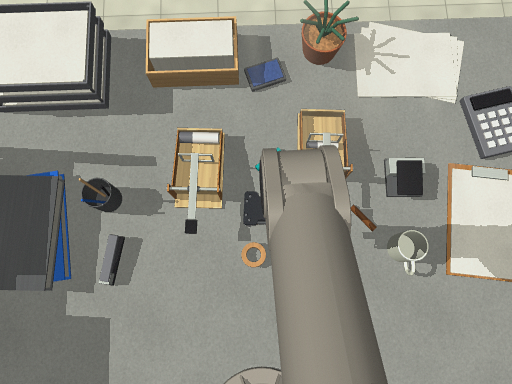

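The stick lies at the lip, the paddle is back at (191,226) and the gate is shut. Everything else in view is unmoved and the arm is clear, so I'm handing in.

```bash
python3 -c "
from cell import r
print(r.hand_in())"
```

```text
the job is handed in; nothing more can be done
None
```

I pressed the paddle of the left dispenser, the one holding the thick stick, with closed fingertips. I held it down until the stick had rolled against the lip, then eased it back up and moved the arm away. I handed in at about 6.8 s.

- **Final pictures:** the thick stick lies against the lip, the gate is shut and the paddle is back at its resting pixel position.
- **Other objects:** the tape roll, mug, stapler, punch and pen cup are where they were in the top view, and the stamp is in place in the side view. The slim dispenser was not worked. In the last top picture the arm covers part of it, but its stick still shows behind the gate.
- **Forces:** the largest reading at the end of a move was about 5 N.
- **Disagreement:** while the paddle was held down, there was a sideways force of about 4–5 N on the fingertips as well as the 2–3 N press. It went away on release, and no check failed.

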